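Wind down the wing screw of a circuit-board clamp by fingertip strokes

ROBOT

A 6-joint arm with a two-finger parallel gripper is mounted at the origin on the work surface. World frame = base frame: x ahead of the robot, y to its left, z up, the work surface at z = 0. Lengths are in m, angles in degrees, forces in N, time in s.
With the tool pointing down it reaches from about 0.375 to 0.925 m from the base axis. Payload 5.7 kg.
Tool frame: the origin (TCP) lies at the very end of the fingers, on their centre line; the grasp point (between the pads) lies 19 mm behind it; z points along the fingers, y is the direction in which the jaws open and shut (so a half turn about z gives the same grasp; the last joint's range is limited). The gripper opens to 85 mm and grips with 20 to 120 N. Pads are 22 mm wide; open, the fingers measure 114 mm over their backs; the gripper's body (76 mm by 85 mm) begins 54 mm behind the grasp point. The pads swing forward as they close: fully open they stand 13 mm farther back than shut.
Start: joints at [-72.829, 20.558, 86.54, -0, 72.909, -6.595], TCP at [0.242, -0.549, 0.231] pointing down, gripper open.
Joint ranges: [-170.27, 170.27], [-57.76, 135], [12.27, 136.19], [-55.21, 235.2], [11.17, 155.16], [-170.74, 170.74]. Speed limits (degrees/s): [136.94, 136.94, 180, 180, 180, 180].

INTERFACE

Orientations are given as a 3x3 rotation matrix whose columns are the frame's x, y, z axes.
In Python, from bench import status, eyes, job gives the robot as it stands.
- The arm moves only by the tool play_rows, never from a script. Its argument "increments" is one flat list of numbers, 7 for each row, row after row: the shift along the world's x, y, z in m, then the turn, a rotation vector about the world's x, y, z in degrees, then the opening, from 0 (shut) to 1 (fully open). In form: [x, y, z, rx, ry, rz, grip, x, y, z, rx, ry, rz, grip, ...]. A call has 1 to 20 rows; each row shifts and turns the commanded pose from where the row before left it; what a row does not reach is not made up. A row lasts 1/12 s, in which the tool goes at most 41.7 mm and 7.16 degrees, less where a joint would pass 70% of its speed; a pose out of reach is approached as far as the arm can. A call with a gripper value outside its range is refused whole. The fingers move at their own pace and stop on an object; the grip force is fixed at half the most. Time passes only in rows, so rows that do not move let the fingers close. It gives the time, the measured TCP pose, the force and the opening at its end, in the units of the state.
- status.get_obs(): the state, without advancing time (a new reading comes with each control period).
- eyes.capture(name): name is "scene" or "top" or "wrist"; returns a dict with "pixels" (420x560x3 uint8, red, green, blue), "depth" (420x560 float32, m along the optical axis (not along the pixel's ray), 0 where there is no reading), "fov_y" (degrees; the focal length in pixels is half the picture's height over the tangent of half this angle, whatever the lens; pixels are square), "cx", "cy" (the principal point, pixels), "R" (3x3) and "t" (3): a world point X has camera coordinates R X + t. Camera axes: x right, y down, z forward; pixel columns grow to the right and rows downward; lengths in m; the calibration is good to about 2 mm. A picture is of the moment at which its call begins.
- job.hand_in(): hands the job in, once; it reports no verdict.
The state is a dict: "time": time; "joints": joint angles; "qvel": joint speeds; "joint_torque": joint torques, N m; "eef_pos": TCP position; "tcp_rot": TCP orientation; "force": force on the tool from outside, world axes, zero at the start; "torque": the same for the moment, N m; "finger_gap": finger opening in m.
Only numpy, scipy, OpenCV 4.12 (cv2) and the standard library are available. Lean on these libraries where they do the work, as an engineer would, in place of code of your own. Each camera call takes 0.05 s, during which the arm holds its last target.

TASK

Clamp the green circuit board: wind the red-and-yellow wing screw on top of the board holder clockwise (seen from above) with repeated sideways fingertip pushes on its wings, until it stops turning and the rubber foot is down on the board. Only push the wings, never take them between the fingers; leave the board lying in its holder and every other thing on the bench where it is. Finish with the hand clear.

Things in the scene. Friction and masses are not known exactly. Their poses are not given: they have to be found in the camera images.
- clamp: Board holder, fixed to the bench. Origin on the bench (z = 0) exactly below the wing screw's vertical axis; own z up. Aluminium base: own x -80 to 80, y -80 to 86, 12 mm high. A dark column, own x -13 to 13, y 54 to 78 mm, is 108 mm high; two arms reach from it to the screw (see post_top). Nothing else but screw, arms and column is higher than 35 mm.
- post_top (a point): Top centre of the dark column, at own (0, 66, 108) mm of the clamp. Lower arm under the wings: 22 mm wide, own y -10 to 58, top at z = 58. Upper arm above the wings: own x -6 to 6, y -6 to 58, z 100 to 108 mm; the wings pass under it but a finger cannot, so it bars the way right round the screw. All other sides are open from above.
- screw_mid (a point): On the wing screw's axis at mid-height of the wings, 78 mm above the bench. Turns with the screw: own x points along the red wing, the yellow wing lies opposite. Each wing is an upright plate 7 mm thick, from z = 66 to 90 mm, reaching from the hub (22 mm across) to 42 mm from the axis.
- red_wing_end (a point): Middle of the outer end of the red wing, 42 mm from the screw axis, 78 mm above the bench.
- wing_screw (a joint): Turn of the wing screw, rad; grows clockwise seen from above (tightening). 0 is fully loose, 9.0 the stop, with the foot on the board; it starts between 0 and 2. At 0 the red wing points along the clamp's own +x. Turning takes about 0.05 N m (2 N at a wing); it stays where it is left and does not spin on. The wings stay at one height.
- foot_pad (a point): Underside centre of the black rubber foot (17 mm across) on the screw's axis under the lower arm. It sinks 7 mm over the whole thread, to the board's top face 29 mm above the bench.
- board_mid (a point): Middle of the loose green circuit board (108 x 70 x 3 mm, flat chips 3 mm high on it) lying in the holder, its top face 29 mm above the bench. It must stay there.
- teal_driver: Small screwdriver lying on the bench near the holder, teal handle, 130 mm long, 13 mm thick. Not to be moved.
- violet_driver: Small screwdriver lying on the bench near the holder, violet handle, 130 mm long, 13 mm thick. Not to be moved.
- cup: Black cup, 76 mm across, 80 mm high; origin under its centre. Not to be moved.
- jar: Amber jar with black cap, 52 mm across, 55 mm high; origin under its centre. Not to be moved.
- tape: Roll of paper tape lying flat, 90 mm across, 22 mm high. Not to be moved.
- spare_board: Small blue circuit board, 70 x 50 mm, 6 mm high. Not to be moved.
There are look-alikes about, which are no part of the job. What is shaped like the clamp but pink is not meant.

How it is judged:
By the outcome, as a careful person would: the job done as asked, in the order asked, and still so for the second after the job is handed in, with the robot touching nothing.
It also fails if it takes over 58 s, if anything falls off the work surface, if the arm or the gripper's body presses on something with over 40 N, if the wrist force passes 120 N, or if a joint passes its speed limit or range.

## Working session

There is one attempt and no reset: what is moved stays moved. The work goes in short steps, Python scripts to look and compute and a tool call to move; the robot and the scene stay as the last step left them, time stands still between calls to the robot, and variables do not carry over. Pictures are saved under pics/ and viewed, and the job is handed in when it is done.

Besides the shell and the picture viewer there is one more tool, called after "Call:" in YAML: its name, and indented under it one key for each argument. play_rows: Moves the arm, as the interface text tells. Its arguments: {"type":"object","properties":{"increments":{"type":"array"}},"required":["increments"]}

```bash
mkdir -p pics; cat > h.py <<'E'
import numpy as np, cv2
from bench import status, eyes, job
def cap(n,fn=None):
    c=eyes.capture(n)
    if fn: cv2.imwrite('pics/'+fn,c['pixels'][:,:,::-1])
    c['f']=c['pixels'].shape[0]/2/np.tan(np.radians(c['fov_y'])/2)
    c['R']=np.array(c['R']);c['t']=np.array(c['t'])
    return c
def ray(c,u,v,z):
    d=c['R'].T@np.array([(u-c['cx'])/c['f'],(v-c['cy'])/c['f'],1]); o=-c['R'].T@c['t']
    return o+d*(z-o[2])/d[2]
def dep(c):
    h,w=c['depth'].shape; u,v=np.meshgrid(np.arange(w),np.arange(h)); d=c['depth']
    P=np.stack([(u-c['cx'])/c['f']*d,(v-c['cy'])/c['f']*d,d],-1)
    return (P-c['t'])@c['R']
def proj(c,X):
    p=c['R']@np.array(X)+c['t']; return p[:2]/p[2]*c['f']+[c['cx'],c['cy']]
E
python3 - <<'E'
from h import *
for n in ['scene','top','wrist']:
    c=cap(n,n+'0.png'); print(n,c['fov_y'],c['cx'],c['cy'],-c['R'].T@c['t'])
print(status.get_obs())
E
```

```text
scene 57.3782604118594 279.17129675300106 202.4631117951349 [1.14225312 0.19325355 0.64706416]
top 46.50114985199711 286.50804344392986 217.06861298524177 [0.17638342 0.0195373  1.42454937]
wrist 59.945534505882485 276.2926195033782 202.77586903100243 [ 0.30773383 -0.51960559  0.37260272]
{'time': 0.15, 'joints': array([-7.28289263e+01,  2.05888512e+01,  8.65845542e+01, -2.41400667e-04,
        7.29095460e+01, -6.59336253e+00]), 'qvel': array([-0.03681422, -0.15932436, -0.1400466 ,  0.1150208 ,  0.03269773,
        0.02558046]), 'joint_torque': array([ 7.82423649e-04, -5.28028035e+01, -2.78928173e+01, -2.00584141e-04,
        8.26649921e-03,  1.64829737e-05]), 'eef_pos': array([ 0.24163415, -0.54861554,  0.23064384]), 'tcp_rot': array([[ 9.15209509e-01,  4.02978124e-01, -4.31268332e-04],
       [ 4.02978322e-01, -9.15208480e-01,  1.38205585e-03],
       [ 1.62237841e-04, -1.43866245e-03, -9.99998952e-01]]), 'force': array([ 0.65158649, -0.75549367, -1.16499711]), 'torque': array([0.00907113, 0.02969172, 0.02489856]), 'finger_gap': 0.08512166225466998}
```

View pics/scene0.png

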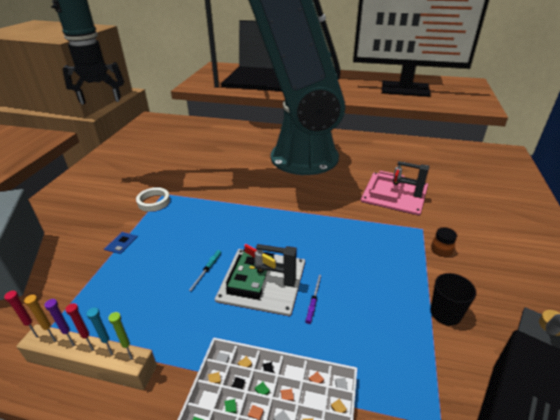

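View pics/top0.png

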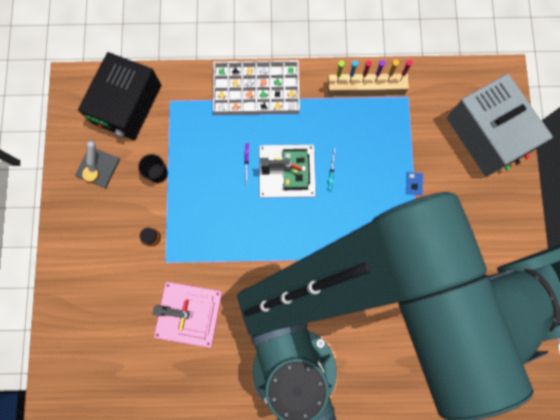

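View pics/wrist0.png

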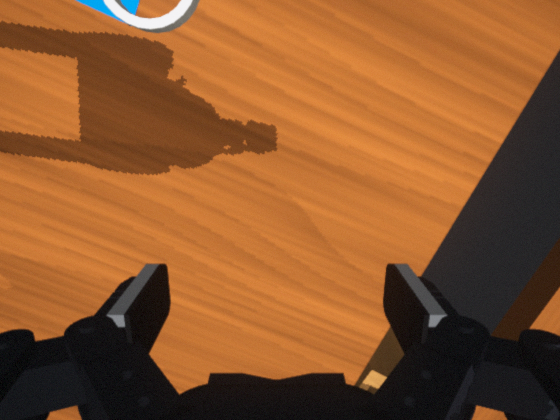

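The top view shows the white holder at about (287,170), its column on the left side (+y) at about (268,163), drivers at (247,163) and (332,170). The scene view shows the red wing at (249,250) and the yellow at (268,262). Next I measure them.

```bash
python3 - <<'E'
from h import *
for n,(r0,r1,c0,c1) in dict(top=(135,205,232,347),scene=(230,330,180,340)).items():
    c=cap(n); im=c['pixels'][r0:r1,c0:c1,::-1]
    cv2.imwrite(f'pics/{n}1.png',cv2.resize(im,None,fx=5,fy=5,interpolation=cv2.INTER_CUBIC))
    P=dep(c); hsv=cv2.cvtColor(c['pixels'],cv2.COLOR_RGB2HSV)
    roi=np.zeros(hsv.shape[:2],bool); roi[r0:r1,c0:c1]=1
    H,S,V=[hsv[...,i].astype(int) for i in range(3)]
    ms=dict(red=((H<8)|(H>172))&(S>150)&(V>80),yellow=(H>18)&(H<35)&(S>140)&(V>90),white=(S<50)&(V>150),tall=(P[...,2]>.098)&(P[...,2]<.115),
      teal=(H>80)&(H<96)&(S>120), violet=(H>125)&(H<155)&(S>90),green=(H>45)&(H<80)&(S>80))
    for k,m in ms.items():
        m=m&roi; v,u=np.nonzero(m)
        if len(u)==0: print(n,k,0);continue
        Q=P[m]; print(n,k,len(u),'px',u.mean().round(1),v.mean().round(1),'range',u.min(),u.max(),v.min(),v.max(),'P',np.median(Q,0).round(4),np.percentile(Q,3,axis=0).round(3),np.percentile(Q,97,axis=0).round(3))
        if k=='white':
            p=np.array([ray(c,a,b,.012)[:2] for a,b in zip(u,v)])
            r=cv2.minAreaRect((p*1000).astype(np.float32)); print('  rect mm',r)
        if k=='tall':
            p=np.array([ray(c,a,b,.108)[:2] for a,b in zip(u,v)])
            print('  rect mm',cv2.minAreaRect((p*1000).astype(np.float32)))
E
```

```text
top red 24 px 296.0 167.0 range 292 300 165 169 P [ 0.5628 -0.0153  0.0881] [ 0.558 -0.026  0.082] [ 0.57  -0.004  0.093]
top yellow 0
top white 1487 px 284.2 172.7 range 260 314 145 196 P [0.5552 0.032  0.0114] [ 0.498 -0.068  0.005] [0.653 0.088 0.031]
  rect mm ((575.458251953125, 10.182151794433594), (162.06295776367188, 157.70399475097656), 88.97606658935547)
top tall 173 px 271.5 161.9 range 260 289 158 167 P [0.5736 0.0604 0.1065] [0.562 0.007 0.1  ] [0.585 0.086 0.112]
  rect mm ((571.3914794921875, 45.047119140625), (81.17021942138672, 26.09248161315918), 88.97425079345703)
top teal 50 px 330.4 180.0 range 329 332 171 189 P [ 0.5433 -0.1185  0.0106] [ 0.517 -0.124  0.005] [ 0.567 -0.114  0.017]
top violet 50 px 246.3 152.6 range 245 248 144 161 P [0.6327 0.1321 0.0112] [0.609 0.126 0.005] [0.658 0.135 0.016]
top green 486 px 296.8 169.9 range 284 307 151 187 P [ 0.5618 -0.0186  0.0283] [ 0.521 -0.047  0.022] [0.63  0.016 0.035]
scene red 79 px 249.5 250.1 range 245 255 245 256 P [ 0.5694 -0.0147  0.0813] [ 0.564 -0.027  0.07 ] [ 0.575 -0.003  0.09 ]
scene yellow 136 px 266.8
[... 226 characters left out ...]
mm ((580.6873168945312, 32.732940673828125), (202.74688720703125, 158.4635467529297), 89.81932830810547)
scene tall 308 px 278.9 249.8 range 256 296 244 258 P [0.5818 0.0574 0.1064] [0.568 0.007 0.099] [0.591 0.086 0.108]
  rect mm ((583.42529296875, 46.67930603027344), (84.71771240234375, 33.33407974243164), 89.46857452392578)
scene teal 82 px 213.0 259.0 range 207 219 251 267 P [ 0.5474 -0.1159  0.0109] [ 0.52  -0.122  0.007] [ 0.573 -0.11   0.013]
scene violet 139 px 304.7 305.6 range 229 315 244 322 P [0.6398 0.1318 0.0109] [ 0.476 -0.045 -0.   ] [0.667 0.137 0.021]
scene green 741 px 246.0 276.0 range 227 271 253 292 P [ 0.5976 -0.0193  0.0281] [ 0.54  -0.05   0.025] [0.634 0.02  0.032]
```

View pics/top1.png

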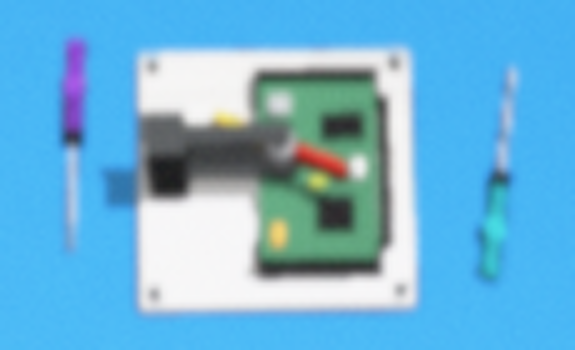

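View pics/scene1.png

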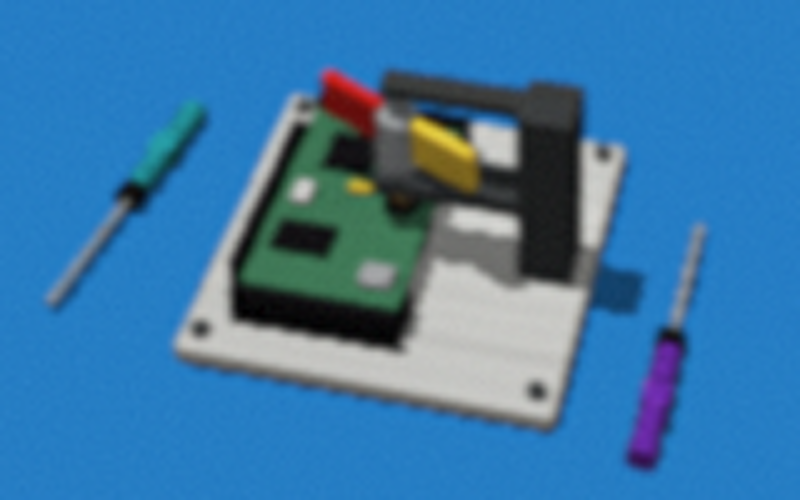

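The holder's own axes nearly match the world axes. The screw axis is near (0.574, 0.008), and the red wing points at about -115°. I'll move above it with the fingers shut, tool y along world y, and refine with the wrist camera.

Call:
play_rows:
  increments: [0.0129,0.0278,0.001,0,0,-1.19,0,0.0129,0.0278,0.001,0,0,-1.19,0,0.0129,0.0278,0.001,0,0,-1.19,0,0.0129,0.0278,0.001,0,0,-1.19,0,0.0129,0.0278,0.001,0,0,-1.19,0,0.0129,0.0278,0.001,0,0,-1.19,0,0.0129,0.0278,0.001,0,0,-1.19,0,0.0129,0.0278,0.001,0,0,-1.19,0,0.0129,0.0278,0.001,0,0,-1.19,0,0.0129,0.0278,0.001,0,0,-1.19,0,0.0129,0.0278,0.001,0,0,-1.19,0,0.0129,0.0278,0.001,0,0,-1.19,0,0.0129,0.0278,0.001,0,0,-1.19,0,0.0129,0.0278,0.001,0,0,-1.19,0,0.0129,0.0278,0.001,0,0,-1.19,0,0.0129,0.0278,0.001,0,0,-1.19,0,0.0129,0.0278,0.001,0,0,-1.19,0,0.0129,0.0278,0.001,0,0,-1.19,0,0.0129,0.0278,0.001,0,0,-1.19,0,0.0129,0.0278,0.001,0,0,-1.19,0]

```text
time: 1.92
eef_pos: [0.5001, 0.0085, 0.2514]
tcp_rot: [[1.0, -0.001, 0.0], [-0.001, -1.0, 0.0], [0.0, -0.0, -1.0]]
force: [0.5, 0.8, 0.6]
finger_gap: 0.0004
```

Call:
play_rows:
  increments: [0,0,0,0,0,0,0,0,0,0,0,0,0,0,0,0,0,0,0,0,0]

```text
time: 2.17
eef_pos: [0.4993, 0.0067, 0.251]
tcp_rot: [[1.0, 0.001, -0.001], [0.001, -1.0, -0.0], [-0.001, 0.0, -1.0]]
force: [0.2, 0.7, 0.5]
finger_gap: 0.0002
```

```bash
python3 - <<'E'
from h import *
c=cap('wrist','w1.png'); s=status.get_obs(); print(s['eef_pos'],s['tcp_rot'].round(3),s['force'],s['finger_gap'],-c['R'].T@c['t'])
P=dep(c); hsv=cv2.cvtColor(c['pixels'],cv2.COLOR_RGB2HSV)
H,S,V=[hsv[...,i].astype(int) for i in range(3)]
Z=P[...,2]; roi=(abs(P[...,0]-.574)<.1)&(abs(P[...,1]-.01)<.1)
for k,m in dict(redtop=((H<8)|(H>172))&(S>150)&(Z>.086)&(Z<.094),yeltop=(H>18)&(H<35)&(S>140)&(Z>.086)&(Z<.094),tall=(Z>.104)&(Z<.112),white=(S<50)&(V>130)&(Z>.008)&(Z<.016)).items():
    m=m&roi; v,u=np.nonzero(m)
    if len(u)<5: print(k,len(u)); continue
    z={'redtop':.09,'yeltop':.09,'tall':.108,'white':.012}[k]
    p=np.array([ray(c,a,b,z)[:2] for a,b in zip(u,v)])*1000
    print(k,len(u),u.mean(),v.mean(),cv2.minAreaRect(p.astype(np.float32)))
E
```

```text
[0.49919931 0.00625934 0.25107399] [[ 1.    -0.001 -0.001]
 [-0.001 -1.    -0.   ]
 [-0.001  0.    -1.   ]] [ 0.64984834 -0.13215411  0.37517712] 0.0001763611925416086 [0.57157748 0.00703948 0.39305411]
redtop 325 303.12 100.68307692307692 ((567.4417724609375, -14.949834823608398), (32.21583557128906, 6.441137790679932), 65.36267852783203)
yeltop 247 242.0 71.02024291497976 ((588.5206298828125, 31.37435531616211), (29.95372772216797, 6.275811672210693), 66.8162612915039)
tall 2503 216.81981622053536 86.0043947263284 ((578.0855102539062, 43.783973693847656), (25.56706428527832, 82.65811920166016), 0.03472164273262024)
white 13389 256.1708118604825 79.92135334976473 ((578.1484375, 10.648063659667969), (156.68983459472656, 162.67117309570312), 0.02371506206691265)
```

View pics/w1.png

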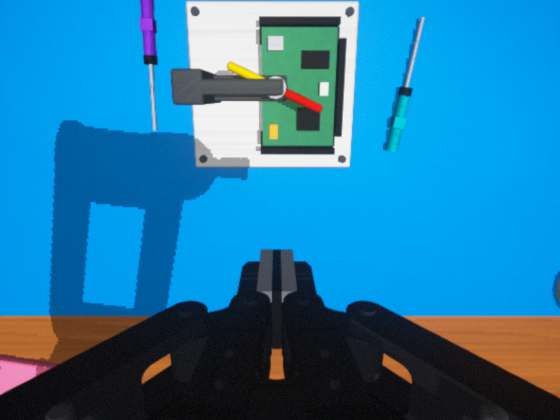

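Axis from three estimates (wings, base, arm) is (0.578, 0.008) within 1 mm. Yaw is about 0°, and red is at -114.5°, so the screw is near 2.0 rad. I descend at -30° on a 32 mm radius, a free spot.

Call:
play_rows:
  increments: [0.0267,-0.0036,0,0,0,0,0,0.0267,-0.0036,0,0,0,0,0,0.0267,-0.0036,0,0,0,0,0,0.0267,-0.0036,0,0,0,0,0,0,0,-0.0297,0,0,0,0,0,0,-0.0297,0,0,0,0,0,0,-0.0297,0,0,0,0,0,0,-0.0297,0,0,0,0,0,0,-0.0297,0,0,0,0,0,0,-0.0297,0,0,0,0,0,0,0,0,0,0,0,0,0,0,0,0,0,0]

```text
time: 3.22
eef_pos: [0.6047, -0.0086, 0.0719]
tcp_rot: [[1.0, -0.002, -0.004], [-0.002, -1.0, 0.001], [-0.004, -0.001, -1.0]]
force: [0.7, -1.0, 0.4]
finger_gap: 0.0001
```

```bash
python3 - <<'E'
from h import *
c=cap('scene')
cv2.imwrite('pics/s2.png',cv2.resize(c['pixels'][170:330,160:360,::-1],None,fx=3.5,fy=3.5,interpolation=cv2.INTER_CUBIC))
s=status.get_obs();print(s['eef_pos'],s['force'])
# arc points
a=np.radians(np.arange(-30,-226,-15)); p=np.c_[.578+.032*np.cos(a),.008+.032*np.sin(a)]
for i,d in enumerate(np.diff(p,axis=0)): print(-30-15*(i+1),d.round(4))
E
```

```text
[ 0.60652455 -0.00853603  0.07366098] [ 1.02584489  0.00576072 -0.30739232]
-45 [-0.0051 -0.0066]
-60 [-0.0066 -0.0051]
-75 [-0.0077 -0.0032]
-90 [-0.0083 -0.0011]
-105 [-0.0083  0.0011]
-120 [-0.0077  0.0032]
-135 [-0.0066  0.0051]
-150 [-0.0051  0.0066]
-165 [-0.0032  0.0077]
-180 [-0.0011  0.0083]
-195 [0.0011 0.0083]
-210 [0.0032 0.0077]
-225 [0.0051 0.0066]
```

View pics/s2.png

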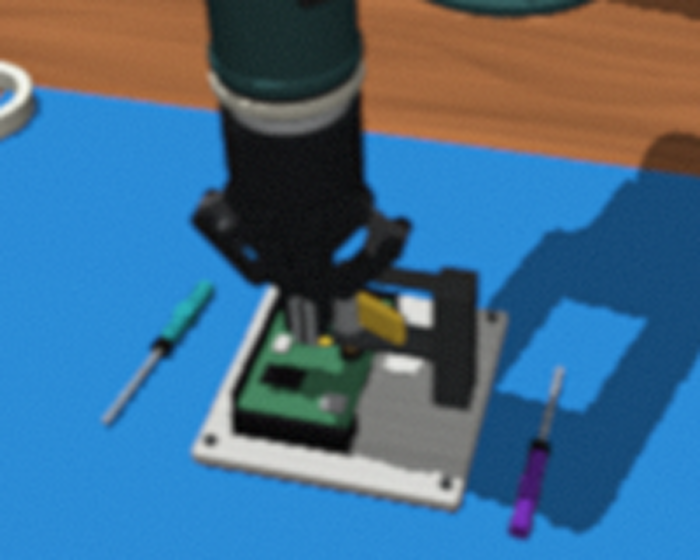

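Finger is down at the intended spot, clear of both wings (red is hidden behind it). I'll check the gripper linkage profile against the column and upper arm before sweeping.

```bash
python3 - <<'E'
from h import *
e=status.get_obs()['eef_pos']
for n in ['scene','wrist']:
    c=cap(n); P=dep(c)-e; ok=(c['depth']>.03)&(abs(P[...,0])<.06)&(abs(P[...,1])<.09)&(c['pixels'].sum(-1)<200)
    if n=='scene': ok&=P[...,1]<.0+.02  # away from column side
    Q=P[ok]; Q=Q[(Q[:,2]>-.01)&(Q[:,2]<.12)]
    for z in np.arange(0,.1,.01):
        q=Q[(Q[:,2]>=z)&(Q[:,2]<z+.01)]
        if len(q)>3: print(n,int(z*1000),len(q),'x',np.percentile(q[:,0],[2,98]).round(3),'y',np.percentile(q[:,1],[2,98]).round(3))
E
```

```text
scene 0 10 x [-0.028  0.011] y [-0.012  0.014]
scene 10 33 x [-0.006  0.012] y [-0.012  0.015]
scene 20 36 x [-0.002  0.012] y [-0.012  0.015]
scene 30 30 x [-0.013  0.013] y [-0.01   0.015]
scene 40 72 x [-0.003  0.014] y [-0.028  0.018]
scene 50 133 x [-0.008  0.014] y [-0.036  0.019]
scene 60 93 x [-0.007  0.018] y [-0.045  0.017]
scene 70 125 x [-0.005  0.018] y [-0.052  0.018]
scene 80 136 x [0.003 0.018] y [-0.056  0.019]
scene 90 134 x [0.003 0.021] y [-0.055  0.02 ]
wrist 0 1218 x [-0.028  0.013] y [-0.008  0.089]
wrist 10 1529 x [-0.033  0.013] y [-0.012  0.089]
wrist 20 1664 x [-0.023  0.013] y [-0.012  0.089]
wrist 30 1961 x [-0.025  0.013] y [-0.007  0.089]
wrist 40 2731 x [-0.006  0.015] y [-0.025  0.029]
wrist 50 8570 x [-0.007  0.015] y [-0.036  0.037]
wrist 60 7266 x [-0.006  0.019] y [-0.043  0.044]
wrist 70 14143 x [-0.001  0.019] y [-0.051  0.051]
wrist 80 12757 x [0.009 0.019] y [-0.054  0.054]
wrist 90 1811 x [0.018 0.022] y [-0.018  0.018]
```

Widening starts 40 mm above the tip, so I'll raise to z=0.076 for more clearance over the column. Stroke 1 goes from -30° to -210°.

Call:
play_rows:
  increments: [0,0,0.003,0,0,0,0,-0.0051,-0.0066,0,0,0,0,0,-0.0066,-0.0051,0,0,0,0,0,-0.0077,-0.0032,0,0,0,0,0,-0.0083,-0.0011,0,0,0,0,0,-0.0083,0.0011,0,0,0,0,0,-0.0077,0.0032,0,0,0,0,0,-0.0066,0.0051,0,0,0,0,0]

```text
time: 4.03
eef_pos: [0.5563, -0.0145, 0.0765]
tcp_rot: [[1.0, -0.001, 0.002], [-0.001, -1.0, -0.001], [0.002, 0.001, -1.0]]
force: [2.4, -2.1, 0.9]
finger_gap: -0.0002
```

```bash
python3 - <<'E'
from h import *
c=cap('scene')
cv2.imwrite('pics/s3.png',cv2.resize(c['pixels'][170:330,160:360,::-1],None,fx=3.5,fy=3.5,interpolation=cv2.INTER_CUBIC))
s=status.get_obs();print(s['eef_pos'],s['force'],s['torque'])
E
```

```text
[ 0.55371477 -0.01305439  0.0760916 ] [-1.11048011 -0.2998638   0.39729267] [-0.14686379 -0.08560362 -0.00468834]
```

View pics/s3.png

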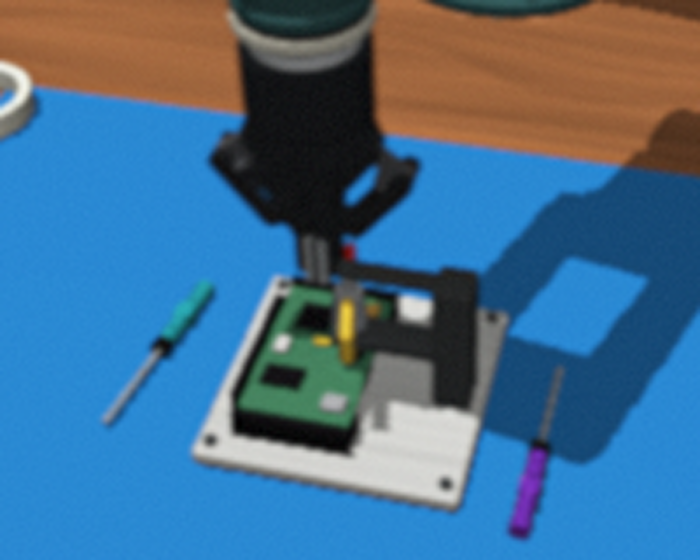

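The wings have turned clockwise: yellow now points towards +x at about (347,325), and red sits beyond the finger. Forces are small. I'll finish the stroke to -210°, back off slightly, lift, and return over the top.

Call:
play_rows:
  increments: [-0.0051,0.0066,0,0,0,0,0,-0.0032,0.0077,0,0,0,0,0,-0.0011,0.0083,0,0,0,0,0,0.0011,0.0083,0,0,0,0,0,0.0032,0.0077,0,0,0,0,0,0,0,0,0,0,0,0,-0.003,-0.006,0,0,0,0,0,0,0,0.03,0,0,0,0,0,0,0.03,0,0,0,0,0,0,0.02,0,0,0,0,0,0,0,0,0,0,0,0]

```text
$.increments: bad value
```

```bash
python3 - <<'E'
from h import *
c=cap('scene')
cv2.imwrite('pics/s4.png',cv2.resize(c['pixels'][170:330,160:360,::-1],None,fx=3.5,fy=3.5,interpolation=cv2.INTER_CUBIC))
s=status.get_obs();print(s['eef_pos'],s['force'],s['torque'])
E
```

```text
[ 0.5538245  -0.01317417  0.07589573] [ 0.34866065 -0.58636403 -0.12316098] [-0.05795336  0.01215447  0.01420755]
```

View pics/s4.png

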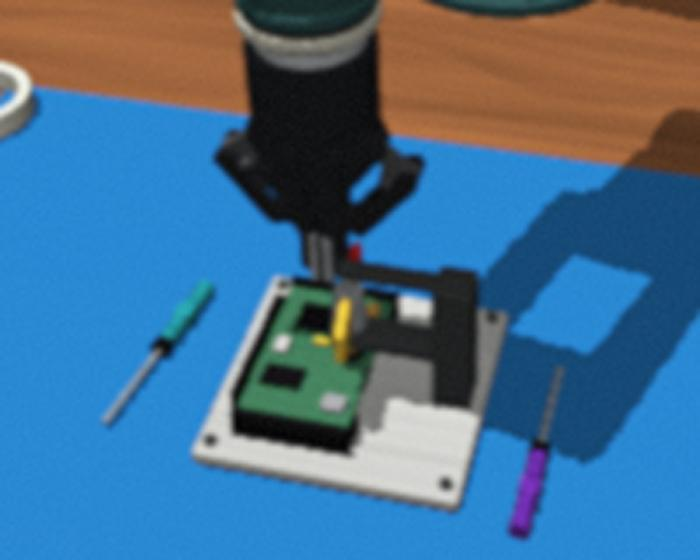

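That call was refused whole (miscounted list); resend.

Call:
play_rows:
  increments: [-0.0051,0.0066,0,0,0,0,0,-0.0032,0.0077,0,0,0,0,0,-0.0011,0.0083,0,0,0,0,0,0.0011,0.0083,0,0,0,0,0,0.0032,0.0077,0,0,0,0,0,0,0,0,0,0,0,0,-0.003,-0.006,0,0,0,0,0,0,0,0.03,0,0,0,0,0,0,0.03,0,0,0,0,0,0,0.02,0,0,0,0,0,0,0,0,0,0,0]

```text
time: 5.05
eef_pos: [0.5514, 0.018, 0.1604]
tcp_rot: [[1.0, -0.001, 0.008], [-0.001, -1.0, -0.0], [0.008, 0.0, -1.0]]
force: [0.2, -0.0, 0.5]
finger_gap: 0.0001
```

```bash
python3 - <<'E'
from h import *
c=cap('scene')
cv2.imwrite('pics/s4.png',cv2.resize(c['pixels'][170:330,160:360,::-1],None,fx=3.5,fy=3.5,interpolation=cv2.INTER_CUBIC))
s=status.get_obs();print(s['eef_pos'],s['force'],s['torque'])
E
```

```text
[0.55020072 0.01805685 0.15841459] [ 1.16525491 -0.28982727 -0.66833562] [ 0.01702154 -0.00557898 -0.0005961 ]
```

View pics/s4.png

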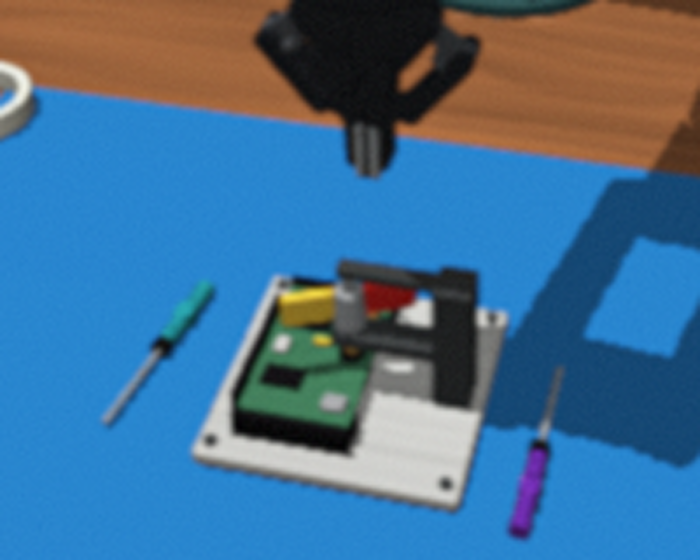

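The yellow wing now points towards -y at image (305,307), red under the upper arm at (390,297). Measure the angle.

```bash
cat > wing.py <<'E'
from h import *
for n in ['scene','top']:
    c=cap(n); P=dep(c); hsv=cv2.cvtColor(c['pixels'],cv2.COLOR_RGB2HSV); H,S,V=[hsv[...,i].astype(int) for i in range(3)]
    roi=(abs(P[...,0]-.578)<.055)&(abs(P[...,1]-.008)<.055)&(P[...,2]>.064)&(P[...,2]<.096)
    r=np.hypot(P[...,0]-.578,P[...,1]-.008)
    for k,m in dict(red=((H<8)|(H>172))&(S>150),yel=(H>18)&(H<35)&(S>130)).items():
        q=P[m&roi&(r>.014)]
        if len(q)>3:
            q=q[:,:2]-[.578,.008]; a=q.mean(0); d=np.array(cv2.fitLine(q.astype(np.float32),cv2.DIST_L2,0,.01,.01)).ravel()[:2]
            print(n,k,len(q),'mean ang',np.degrees(np.arctan2(a[1],a[0])).round(1),'line',np.degrees(np.arctan2(d[1],d[0])).round(1))
E
python3 wing.py; python3 - <<'E'
import numpy as np
a=np.radians(np.arange(10,-216,-15)); p=np.c_[.578+.032*np.cos(a),.008+.032*np.sin(a)]
print(p[0]); 
for i,d in enumerate(np.diff(p,axis=0)): print(10-15*(i+1),d.round(4))
E
```

```text
scene red 73 mean ang 107.2 line -66.0
scene yel 118 mean ang -58.8 line -64.5
[0.60951385 0.01355674]
-5 [ 0.0004 -0.0083]
-20 [-0.0018 -0.0082]
-35 [-0.0039 -0.0074]
-50 [-0.0056 -0.0062]
-65 [-0.007  -0.0045]
-80 [-0.008  -0.0025]
-95 [-0.0083 -0.0004]
-110 [-0.0082  0.0018]
-125 [-0.0074  0.0039]
-140 [-0.0062  0.0056]
-155 [-0.0045  0.007 ]
-170 [-0.0025  0.008 ]
-185 [-0.0004  0.0083]
-200 [0.0018 0.0082]
-215 [0.0039 0.0074]
```

Yellow is at about -65°, as predicted (screw about 4.3 rad). Stroke 2 starts at +10°.

Call:
play_rows:
  increments: [0.02,-0.0015,0,0,0,0,0,0.02,-0.0015,0,0,0,0,0,0.019,-0.0015,0,0,0,0,0,0,0,0,0,0,0,0,0,0,-0.028,0,0,0,0,0,0,-0.028,0,0,0,0,0,0,-0.024,0,0,0,0,0,0,0,0,0,0,0,0.0004,-0.0083,0,0,0,0,0,-0.0018,-0.0082,0,0,0,0,0]

```text
time: 6.03
eef_pos: [0.606, -0.0029, 0.0765]
tcp_rot: [[1.0, 0.0, 0.0], [0.0, -1.0, -0.0], [0.0, 0.0, -1.0]]
force: [0.5, -0.2, 0.3]
finger_gap: 0.0001
```

Call:
play_rows:
  increments: [-0.0039,-0.0074,0,0,0,0,0,-0.0056,-0.0062,0,0,0,0,0,-0.007,-0.0045,0,0,0,0,0,-0.008,-0.0025,0,0,0,0,0,-0.0083,-0.0004,0,0,0,0,0]

```text
time: 6.45
eef_pos: [0.5738, -0.0245, 0.0772]
tcp_rot: [[1.0, -0.001, 0.004], [-0.001, -1.0, -0.001], [0.004, 0.001, -1.0]]
force: [4.7, -0.3, 0.3]
finger_gap: -0.0001
```

Call:
play_rows:
  increments: [-0.0082,0.0018,0,0,0,0,0,-0.0074,0.0039,0,0,0,0,0,-0.0062,0.0056,0,0,0,0,0,-0.0045,0.007,0,0,0,0,0,-0.0025,0.008,0,0,0,0,0]

```text
time: 6.87
eef_pos: [0.5423, 0.0034, 0.0758]
tcp_rot: [[1.0, -0.0, -0.002], [-0.0, -1.0, -0.0], [-0.002, 0.0, -1.0]]
force: [0.7, -2.7, 0.3]
finger_gap: 0.0
```

Call:
play_rows:
  increments: [-0.0004,0.0083,0,0,0,0,0,0.0018,0.0082,0,0,0,0,0,0.0039,0.0074,0,0,0,0,0,0,0,0,0,0,0,0,-0.004,-0.006,0,0,0,0,0,0,0,0.03,0,0,0,0,0,0,0.03,0,0,0,0,0,0,0.02,0,0,0,0,0,0,0,0,0,0,0]

```text
time: 7.62
eef_pos: [0.5486, 0.0201, 0.1603]
tcp_rot: [[1.0, -0.001, 0.008], [-0.001, -1.0, -0.0], [0.008, 0.0, -1.0]]
force: [1.0, -0.5, 0.4]
finger_gap: -0.0002
```

```bash
python3 wing.py; python3 - <<'E'
from h import *
c=cap('scene')
cv2.imwrite('pics/s5.png',cv2.resize(c['pixels'][170:330,160:360,::-1],None,fx=3.5,fy=3.5,interpolation=cv2.INTER_CUBIC))
s=status.get_obs();print(s['eef_pos'],s['force'],s['torque'])
E
```

```text
scene red 117 mean ang -58.5 line -65.5
scene yel 76 mean ang 108.2 line -64.5
[0.5450539  0.0204444  0.15564588] [ 0.58807874  0.01764985 -0.14386759] [-0.01071705 -0.01219814  0.00548949]
```

View pics/s5.png

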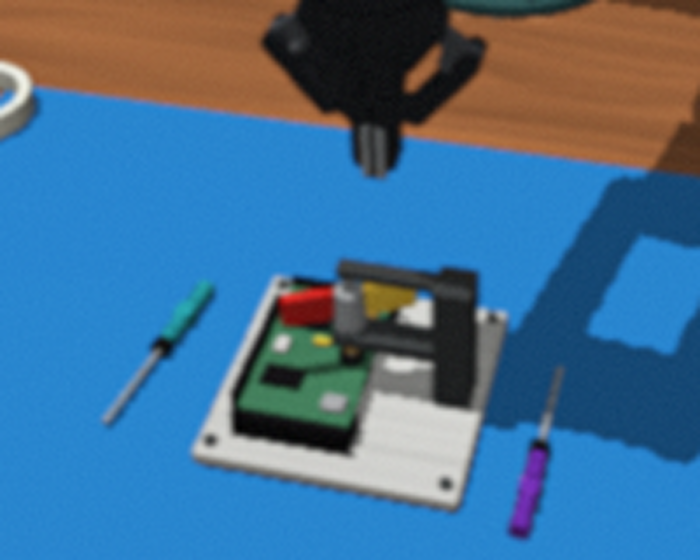

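Red is at -65° (about 7.4 rad), so about 91° remain. For the last stroke I go to -110° at normal pace, then small steps watching force.

Call:
play_rows:
  increments: [0.021,-0.0025,0,0,0,0,0,0.021,-0.002,0,0,0,0,0,0.0197,-0.002,0,0,0,0,0,0,0,0,0,0,0,0,0,0,-0.028,0,0,0,0,0,0,-0.028,0,0,0,0,0,0,-0.024,0,0,0,0,0,0,0,0,0,0,0,0.0004,-0.0083,0,0,0,0,0,-0.0018,-0.0082,0,0,0,0,0]

```text
time: 8.6
eef_pos: [0.6061, -0.0027, 0.0763]
tcp_rot: [[1.0, 0.0, 0.0], [0.0, -1.0, -0.0], [0.0, 0.0, -1.0]]
force: [0.9, -0.2, 0.7]
finger_gap: 0.0
```

Call:
play_rows:
  increments: [-0.0039,-0.0074,0,0,0,0,0,-0.0056,-0.0062,0,0,0,0,0,-0.007,-0.0045,0,0,0,0,0,-0.008,-0.0025,0,0,0,0,0,-0.0083,-0.0004,0,0,0,0,0]

```text
time: 9.02
eef_pos: [0.5738, -0.0243, 0.0772]
tcp_rot: [[1.0, -0.001, 0.004], [-0.001, -1.0, -0.001], [0.004, 0.001, -1.0]]
force: [5.3, 0.9, 0.5]
finger_gap: 0.0004
```

Call:
play_rows:
  increments: [-0.0041,0.0008,0,0,0,0,0,-0.0041,0.001,0,0,0,0,0,0,0,0,0,0,0,0]

```text
time: 9.27
eef_pos: [0.5632, -0.0213, 0.0761]
tcp_rot: [[1.0, -0.0, -0.002], [-0.0, -1.0, -0.0], [-0.002, 0.0, -1.0]]
force: [1.7, -1.5, 1.6]
finger_gap: 0.0002
```

Call:
play_rows:
  increments: [-0.0016,0.0006,0,0,0,0,0,-0.0016,0.0007,0,0,0,0,0,0,0,0,0,0,0,0]

```text
time: 9.52
eef_pos: [0.5611, -0.0199, 0.0759]
tcp_rot: [[1.0, -0.0, -0.001], [-0.0, -1.0, 0.0], [-0.001, -0.0, -1.0]]
force: [0.8, -1.4, 0.9]
finger_gap: 0.0001
```

```bash
python3 wing.py; python3 - <<'E'
from h import *
s=status.get_obs();print(s['eef_pos'],s['force'],s['torque'])
E
```

```text
scene red 6 mean ang -150.8 line 7.6
scene yel 67 mean ang 26.0 line 27.7
[ 0.5612535  -0.0199813   0.07586343] [ 1.18162571 -2.22185601  0.31409068] [-0.12014544 -0.17742416 -0.05009214]
```

Call:
play_rows:
  increments: [-0.0013,0.0008,0,0,0,0,0,0,0,0,0,0,0,0]

```text
time: 9.78
eef_pos: [0.5607, -0.0195, 0.0761]
tcp_rot: [[1.0, -0.0, 0.001], [-0.0, -1.0, -0.0], [0.001, 0.0, -1.0]]
force: [3.0, -0.7, -0.6]
finger_gap: 0.0004
```

Call:
play_rows:
  increments: [-0.0013,0.0009,0,0,0,0,0,0,0,0,0,0,0,0]

```text
time: 9.95
eef_pos: [0.5605, -0.0192, 0.0763]
tcp_rot: [[1.0, -0.0, 0.003], [-0.0, -1.0, -0.001], [0.003, 0.001, -1.0]]
force: [5.0, -3.9, -2.8]
finger_gap: -0.0002
```

Call:
play_rows:
  increments: [-0.0008,0.0008,0,0,0,0,0,0,0,0,0,0,0,0]

```text
time: 10.12
eef_pos: [0.5604, -0.019, 0.0764]
tcp_rot: [[1.0, -0.0, 0.004], [-0.0, -1.0, -0.002], [0.004, 0.002, -1.0]]
force: [6.0, -5.5, -3.7]
finger_gap: -0.0001
```

```bash
python3 wing.py; python3 - <<'E'
from h import *
s=status.get_obs();print(s['eef_pos'],s['force'],s['torque'])
E
```

```text
scene yel 61 mean ang 24.6 line 26.8
[ 0.56040051 -0.01898265  0.07634225] [ 6.45146358 -6.05884164 -3.55415185] [-1.0589197  -1.0351873  -0.06742264]
```

The finger has stopped following the commands while force builds up: the stop. One firmer push to confirm, then back off.

Call:
play_rows:
  increments: [-0.001,0.0012,0,0,0,0,0,-0.0008,0.0015,0,0,0,0,0,0,0,0,0,0,0,0]

```text
time: 10.47
eef_pos: [0.5604, -0.0183, 0.0766]
tcp_rot: [[1.0, 0.001, 0.007], [0.001, -1.0, -0.005], [0.007, 0.005, -1.0]]
force: [9.4, -14.2, -8.0]
finger_gap: -0.0003
```

```bash
python3 wing.py; python3 - <<'E'
from h import *
s=status.get_obs();print(s['eef_pos'],s['force'],s['torque'])
E
```

```text
scene red 4 mean ang -153.8 line 4.1
scene yel 63 mean ang 24.7 line 25.6
[ 0.56034488 -0.01831498  0.07656579] [  9.33017594 -13.38280791  -7.27967217] [-2.28750755 -1.4824423   0.0324054 ]
```

It holds firm at 17 N (against 2 N for turning), with yellow at 25°; 24.3° is predicted at 9.0 rad. Back off, lift, clear away.

Call:
play_rows:
  increments: [0.004,-0.0035,0,0,0,0,0,0.004,-0.005,0,0,0,0,0,0.002,-0.002,0,0,0,0,0,0,0,0.03,0,0,0,0,0,0,0.03,0,0,0,0,0,0,0.03,0,0,0,0,0,0,0.03,0,0,0,0,-0.022,0.008,0.02,0,0,0,0,-0.022,0.008,0.02,0,0,0,0,-0.022,0.007,0.015,0,0,0,0,0,0,0,0,0,0,0,0,0,0,0,0,0,0]

```text
time: 11.57
eef_pos: [0.4994, -0.0019, 0.2518]
tcp_rot: [[1.0, 0.0, 0.001], [0.0, -1.0, 0.0], [0.001, -0.0, -1.0]]
force: [-0.2, 0.5, 0.2]
finger_gap: 0.0001
```

```bash
python3 wing.py; python3 - <<'E'
from h import *
s=status.get_obs();print(s['eef_pos'],s['force'])
c=cap('scene')
cv2.imwrite('pics/s6.png',cv2.resize(c['pixels'][200:330,180:340,::-1],None,fx=4.5,fy=4.5,interpolation=cv2.INTER_CUBIC))
cap('wrist','w6.png')
P=dep(c); hsv=cv2.cvtColor(c['pixels'],cv2.COLOR_RGB2HSV); H,S,V=[hsv[...,i].astype(int) for i in range(3)]
roi=(abs(P[...,0]-.578)<.09)&(abs(P[...,1]-.008)<.09)
m=roi&(H>45)&(H<80)&(S>80); print('board',np.median(P[m],0),np.percentile(P[m],[3,97],axis=0).round(3))
E
```

```text
scene red 6 mean ang -155.2 line 24.0
scene yel 65 mean ang 24.9 line 26.1
[ 0.50040317 -0.00241426  0.25056922] [ 0.6052827  -0.08085552  0.11340061]
board [ 0.59505422 -0.0206088   0.02798898] [[ 0.525 -0.05   0.025]
 [ 0.635  0.02   0.032]]
```

View pics/s6.png

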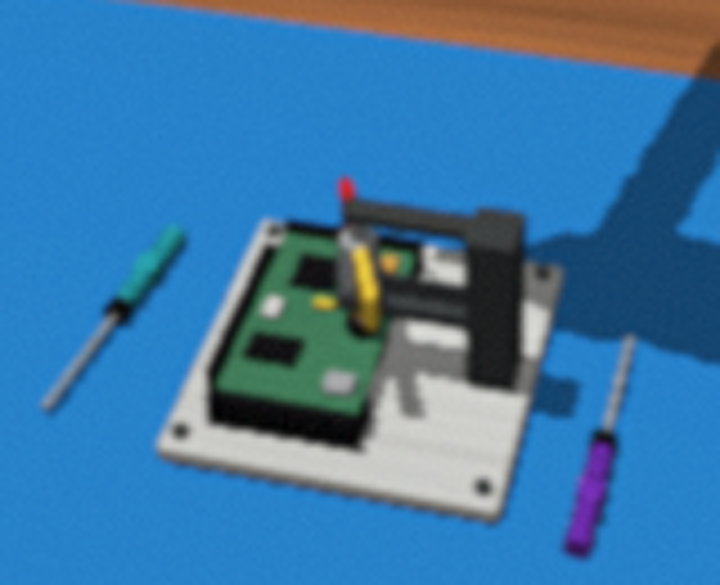

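View pics/w6.png

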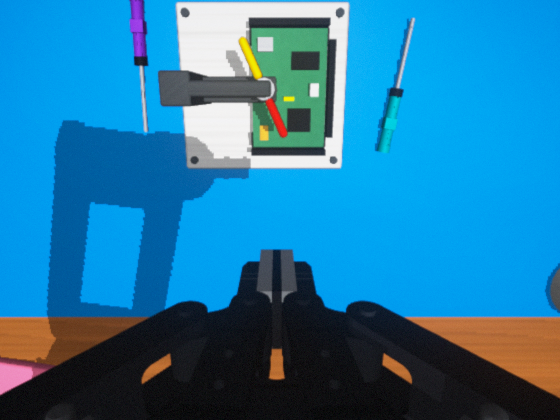

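The wrist view shows yellow end at (242,41) and red end at (284,133); board and drivers look unmoved. Precise angle check:

```bash
python3 - <<'E'
from h import *
c=cap('wrist'); P=dep(c); hsv=cv2.cvtColor(c['pixels'],cv2.COLOR_RGB2HSV)
H,S,V=[hsv[...,i].astype(int) for i in range(3)]; Z=P[...,2]
roi=(abs(P[...,0]-.578)<.06)&(abs(P[...,1]-.008)<.06)&(Z>.085)&(Z<.095)
q=[]
for k,m in dict(r=((H<8)|(H>172))&(S>150),y=(H>18)&(H<35)&(S>140)).items():
    v,u=np.nonzero(m&roi); p=np.array([ray(c,a,b,.09)[:2] for a,b in zip(u,v)],np.float32)*1000
    r=cv2.minAreaRect(p); print(k,r); q.append(np.array(r[0]))
d=q[0]-q[1]; a=np.degrees(np.arctan2(d[1],d[0])); print('red ang',a,'theta',np.radians(360-a))
E
```

```text
r ((555.2208251953125, -2.5484542846679688), (32.276123046875, 6.439518451690674), 24.40050506591797)
y ((600.6668090820312, 17.907779693603516), (32.1663932800293, 6.6322808265686035), 24.146791458129883)
red ang -155.7664453214082 theta 9.001822642165877
```

The angle reads 9.00 rad, which is the stop. Handing in.

```bash
python3 -c "
from bench import job; print(job.hand_in())"
```

```text
the job is handed in; nothing more can be done
None
```

The board is clamped. I wound the screw clockwise to its stop with three sideways pushes of the shut fingertips, on the red wing, then yellow, then red. The wings were never gripped, and the job took about 12 s of the 58 s allowed.

My last checks:
- **Stop:** the finger stalled against the wing at about 17–19 N, while turning the screw had needed only a few newtons. After I backed off, the red wing pointed to -155.8°, which is 9.00 rad, the stated stop.
- **Foot:** I did not measure its height directly. That it is down on the board follows from the screw being at its stop.
- **Board:** it lies in its holder. Its measured height is about 28 mm against the 29 mm given, which is within camera error, and its outline is unchanged.
- **Other things:** both screwdrivers look unmoved in the pictures. I did not re-measure the cup, jar, tape and spare board, but the arm did not go near them.
- **Hand:** clear, with the fingertips 0.25 m above the bench and no force on the tool.

No check failed. The scene camera's wing angle read 1–2° off the wrist camera's, which is small enough to be its coarser view. One move call was refused because I miscounted its numbers; nothing moved, and I sent it again corrected.

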